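# Clear the inspection camera and show it the round-nosed block

### The arm

A 7-joint arm with a two-finger parallel gripper is mounted at the origin on the work surface. World frame = base frame: x ahead of the robot, y to its left, z up, the work surface at z = 0. Lengths are in m, angles in rad, forces in N, time in s.
With the tool pointing down it reaches from about 0.4 to 0.875 m from the base axis. Payload 6.5 kg.
Tool frame: the origin (TCP) lies midway between the tips of the shut fingers; the grasp point (between the pads) lies 19 mm behind it; x points along the fingers, z is the direction in which the jaws open and shut, and the axes are right-handed (so a half turn about x gives the same grasp; the last joint's range is limited). The gripper opens to 88 mm and grips with 3 to 60 N. Pads are 18 mm wide; open, the fingers measure 123 mm over their backs; the gripper's body (75 mm by 187 mm) begins 45 mm behind the grasp point.
Start: joints at [-1.256, 0.536, -0.004, 1.538, 0.003, 1.067, -0.071], TCP at [0.242, 0.603, 0.239] pointing down, gripper open.
Joint ranges: [-2.7, 2.7], [-0.37, 2.16], [-1.27, 1.26], [0.24, 2.4], [-1.31, 4.45], [0.19, 1.91], [-2.76, 2.76]. Speed limits (rad/s): [2.39, 2.39, 3.14, 3.14, 3.14, 3.14, 3.14].

### API

Orientations are given as a rotation vector (axis times angle).
In Python, from station import bot, imaging, hand_in gives the robot as it stands.
- The arm moves only by the tool carry_out, never from a script. Its argument "motion" is a list of rows, each a list of 3 entries, a list of its own where there are three numbers: the shift along the tool's x, y, z in cm, then the turn, a rotation vector about the tool's x, y, z in degrees, then the opening in per cent of the stroke, from 0 (shut) to 100 (fully open). A call has 1 to 12 rows; each row shifts and turns the pose as measured when the row begins, along the tool's axes as they then stand; what a row does not reach is not made up. A row lasts 1/10 s, in which the tool goes at most 50 mm and 8.59 degrees, less where a joint would pass 70% of its speed; a pose out of reach is approached as far as the arm can. A call with a gripper value outside its range is refused whole. The fingers move at their own pace and stop on an object; the grip force is fixed at half the most. Time passes only in rows, so rows that do not move let the fingers close. It gives the time, the measured TCP pose, the force and the opening at its end, in the units of the state.
- bot.sense(): the state, without advancing time (a new reading comes with each control period).
- imaging.read_camera(name): name is "side" or "top"; returns the picture (384x512x3 uint8, red, green, blue); there is no depth.
- imaging.camera_params(name): a dict with "mtx" (3x3 intrinsics, pixels), "R" (3x3) and "t" (3): a world point X has camera coordinates R X + t. Camera axes: x right, y down, z forward; pixel columns grow to the right and rows downward; lengths in m; the calibration is good to about 2 mm. A picture is of the moment at which its call begins. camera_params takes no time and is no camera call.
- hand_in(): hands the job in, once; it reports no verdict.
The state is a dict: "time": time; "joint_pos": joint angles; "qvel": joint speeds; "tau": joint torques, N m; "tool_pos": TCP position; "tcp_rot": TCP orientation; "contact_force": force on the tool from outside, world axes, zero at the start; "ft_torque": the same for the moment, N m; "grip_width": finger opening in m.
Only numpy, scipy, OpenCV 4.12 (cv2) and the standard library are available. Lean on these libraries where they do the work, as an engineer would, in place of code of your own. Each camera call takes 0.05 s, during which the arm holds its last target. There are 200 camera calls.

### The job

With the bench brush in the gripper, sweep the three wooden offcuts off the inspection camera's glass onto the bench on the side away from the laser engraver, never touching them with the robot itself, then stand the brush back on the bench on its bristles and let go. Then take the block with one rounded end out of the engraver's jig and show it to the camera: finish still holding it motionless in the air, its middle 12 cm above the middle of the glass, its long side in line with the camera's long side, its rounded end tipped 30 degrees down and no sideways lean. Leave the other two blocks in their pockets and everything else on the bench undisturbed.

Things in the scene. Friction and masses are not known exactly. Their poses are not given: they have to be found in the camera images.
- glass_mid (a point): Middle of the top face of the inspection camera, a fixed flat grey box with flush glass on top, 170 mm long (x) x 120 wide (y) x 40 tall; the point is 40 mm above the bench. Top level, no rim. z up, x along its long side, within 0.35 rad of straight away from the robot; +y to the engraver (robot's left), -y away from it, where the bench is free for 100 mm beyond the middle of that side.
- brush_grip (a point): Bench brush standing on stiff bristles 160 x 38 mm, 32 mm long; wooden back up to 49 mm, then an upright ridge handle 110 mm long, 24 thick, from 49 to 95 mm above the bristle ends. 140-220 g. The point is mid-handle, 72 mm above the bristle ends. x along the handle, y across its 24 mm, z up. At the robot's right, x within 0.4 rad of straight away from the robot.
- nosed_mid (a point): Centre of the block to show: brown wood, 80 mm long (x) x 32 wide (y) x 40 tall (z up), 50-110 g. Seen from above its -x end is rounded (radius 16 mm) and faces the robot at the start; the other is square. It stands in one of the jig's three 84 x 36 mm pockets (76 mm apart along the jig's y), 32 mm proud of the jig; its top is 48 mm above the bench.
- plain_mid (a point): Centre of a block in another pocket, same size and wood, both ends square. Leave it.
- stepped_mid (a point): Half-way up a block in another pocket, same size and wood, square ends, with a step: its -x end is lower (24 mm tall). Leave it.
- offcut_a_mid (a point): Centre of a small wooden offcut, 24 x 18 x 18 mm, about 12 g, lying on the camera's glass within 50 mm of the glass middle along the camera's x and 25 mm along its y.
- offcut_b_mid (a point): Centre of a small wooden offcut, 20 x 20 x 20 mm, about 12 g, lying on the camera's glass within 50 mm of the glass middle along the camera's x and 25 mm along its y.
- offcut_c_mid (a point): Centre of a small wooden offcut, 26 x 18 x 16 mm, about 12 g, lying on the camera's glass within 50 mm of the glass middle along the camera's x and 25 mm along its y.
- jig: Fixed wooden jig plate 115 x 210 x 8 mm with three pockets, their long sides along its x; origin mid-underside, z up. It lies on the engraver's bed, 8 mm above the bench, so its top is at 16 mm. The engraver's aluminium frame rails around it are 40 mm tall. A gantry up to 160 mm tall is parked at the frame's left end, its laser head at the far end.
- coasters: Bystander: stack of round coasters, 92 mm across, 48 mm tall. Origin under its centre.
- knife: Bystander: retracted cutter knife about 160 mm long, 18 mm tall, lying. Origin under its middle.
- sander: Bystander: cork sanding block 90 x 55 x 27 mm on the engraver's bed. Origin under its centre.
- coaster: Bystander: single flat round coaster, 90 mm across, 6 mm thick. Origin under its centre.
Mind the look-alikes: they are no part of the job. Leave any blue look-alike of the part that bears brush_grip alone.

How it is judged:
On the way, in this order (a step that is already met when the one before it is completed fails the run):
1. the brush is held in the gripper over the camera (contact force between brush and the fingers above 1 N and horizontal distance between brush_grip and glass_mid below 0.13 m and height (world z) of brush_grip above 0.105 m), for 0.1 s.
2. all three offcuts are off the camera, on the bench on the side away from the engraver, the brush still in the gripper (height (world z) of each of offcut_a_mid, offcut_b_mid, offcut_c_mid below 0.03 m and y of each of offcut_a_mid, offcut_b_mid, offcut_c_mid in the frame of glass_mid below -0.05 m and contact force between brush and the fingers above 1 N), for 0.1 s.
3. the brush stands on the bench on its bristles, let go (height (world z) of brush_grip below 0.078 m and angle between brush_grip's own z axis and vertical below 0.15 rad and contact force between brush and the fingers below 0.1 N), for 0.2 s.
4. the round-nosed block is held clear of the jig (height (world z) of nosed_mid above 0.07 m and contact force between nosed and the fingers above 1 N), for 0.1 s.
At the end, for the whole second after the job is handed in: Round-nosed block held still: centre within 20 mm of the line above the glass middle and 100-140 mm above it, nose 20-40 deg down, lean under 10, heading within 12. Offcuts on the bench beyond the camera's -y side; brush upright on its bristles, released; other blocks within 15 mm (all of step 3 and height (world z) of each of offcut_a_mid, offcut_b_mid, offcut_c_mid below 0.03 m and y of each of offcut_a_mid, offcut_b_mid, offcut_c_mid in the frame of glass_mid below -0.05 m and contact force between brush and the arm below 0.1 N and contact force between nosed and the fingers above 1 N and horizontal distance between nosed_mid and glass_mid below 0.02 m and height (world z) of nosed_mid between 0.14 and 0.18 m and angle between nosed_mid's own x axis and vertical between 0.8727 and 1.2217 rad and angle between nosed_mid's own y axis and vertical between 1.3963 and 1.7453 rad and angle between the y axis of nosed_mid and the y axis of glass_mid, either way round below 0.2094 rad and linear speed of nosed below 0.02 m/s and angular speed of nosed below 0.2 rad/s and distance of each of plain_mid, stepped_mid from where it was at the start of the episode below 0.015 m); the arm keeps its last pose, push and grip.
It fails at once if the robot itself touches an offcut (contact force between any of offcut_a, offcut_b, offcut_c and the fingers above 0.5 N or contact force between any of offcut_a, offcut_b, offcut_c and the arm above 0.5 N).
It fails at once if a bystander is shifted more than 30 mm (distance of any of coasters, knife, sander, coaster from where it was at the start of the episode above 0.03 m).
It fails at once if one of the other blocks is taken out or shifted more than 15 mm (distance of any of plain_mid, stepped_mid from where it was at the start of the episode above 0.015 m).
It also fails if it takes over 58 s, if anything falls off the work surface, if the arm or the gripper's body presses on something with over 40 N, if the wrist force passes 120 N, or if a joint passes its speed limit or range.

## Working session

There is one attempt and no reset: what is moved stays moved. The work goes in short steps, Python scripts to look and compute and a tool call to move; the robot and the scene stay as the last step left them, time stands still between calls to the robot, and variables do not carry over. Pictures are saved under pics/ and viewed, about 8 in all and at most 12, crops included, and the job is handed in when it is done.

Besides the shell and the picture viewer there is one more tool, called after "Emit:" in YAML: its name, and indented under it one key for each argument. carry_out: Moves the arm, as the interface text tells. Its arguments: {"type":"object","properties":{"motion":{"type":"array"}},"required":["motion"]}

```bash
mkdir -p pics; ls
python3 - <<'E'
from station import bot, imaging
import cv2,numpy as np
print(bot.sense())
for n in("top","side"):
    im=imaging.read_camera(n); cv2.imwrite(f"pics/{n}0.png",im[...,::-1]); 
    cv2.imwrite(f"pics/{n}0b.png",cv2.resize(im[...,::-1],(800,600),interpolation=cv2.INTER_CUBIC))
    p=imaging.camera_params(n); print(n,p, -p["R"].T@p["t"])
E
```

```text
pics
{'time': 0.0, 'joint_pos': array([-1.25620455,  0.53722986, -0.00444561,  1.5388185 ,  0.00262173,
        1.06727862, -0.07117419]), 'qvel': array([-0.00029462,  0.00045969,  0.00153565,  0.00091428,  0.00051926,
        0.00027585,  0.00082278]), 'tau': array([ 8.19824509e-04, -5.70979071e+01,  9.91305113e-01, -2.51596677e+01,
       -5.61623240e-02,  1.79563905e-02,  1.48248200e-04]), 'tool_pos': array([0.24137287, 0.60288604, 0.23781903]), 'tcp_rot': array([-0.92544942,  1.36696263,  0.92366267]), 'contact_force': array([-0.27634216,  0.14858545, -0.4257613 ]), 'ft_torque': array([0.02681699, 0.05052855, 0.00708796]), 'grip_width': 0.08835063744314256}
top {'mtx': array([[456.49777527,   0.        , 265.13975193],
       [  0.        , 456.49777527, 192.41265832],
       [  0.        ,   0.        ,   1.        ]]), 'R': array([[ 0.02664335, -0.99964274, -0.00212694],
       [-0.97476296, -0.02550835, -0.2217803 ],
       [ 0.22164681,  0.00798223, -0.97509434]]), 't': array([-0.03230547,  0.48400065,  1.29401039])} [ 0.18583335 -0.03027696  1.36905531]
side {'mtx': array([[365.13629713,   0.        , 254.79427066],
       [  0.        , 365.13629713, 191.99244371],
       [  0.        ,   0.        ,   1.        ]]), 'R': array([[ 0.81543573, -0.57884685,  0.00094988],
       [-0.41130504, -0.58056858, -0.70268647],
       [ 0.40729932,  0.57260496, -0.71149899]]), 't': array([-0.37750369,  0.22404585,  0.74578557])} [ 0.09622322 -0.51548336  0.68841825]
```

View pics/top0b.png

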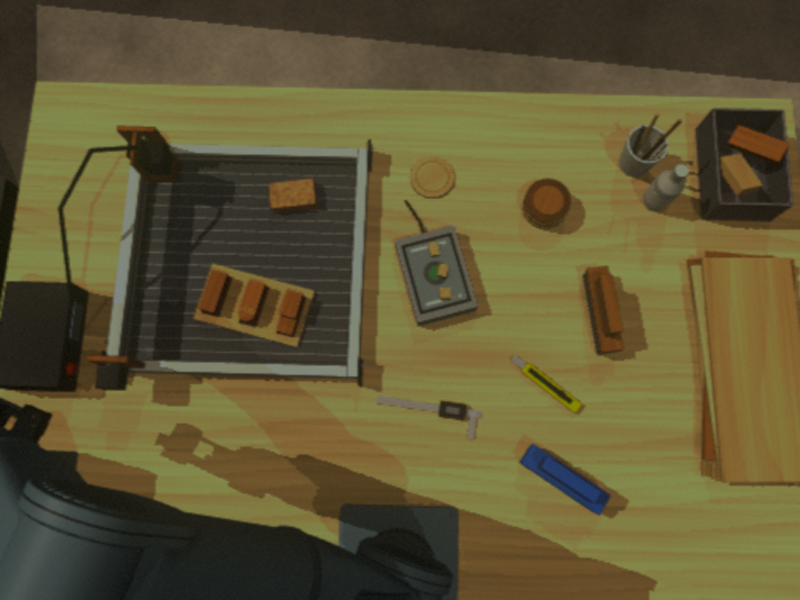

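View pics/side0b.png

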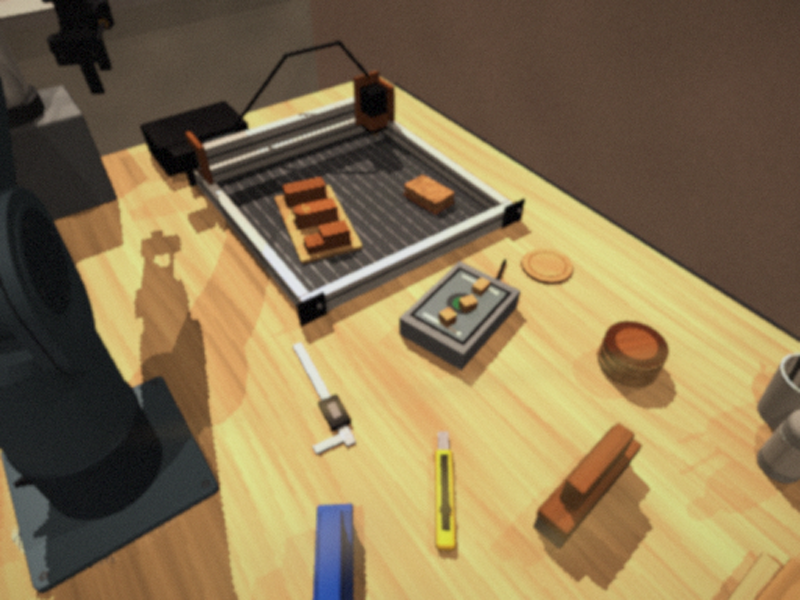

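Top view (800-wide pixels): the brown brush is at (604,310), with its blue look-alike at (565,480). The blocks are at (214,290), (252,300) and (290,312), the last of them stepped. The camera is at (436,275), with offcuts at (433,248), (442,270) and (445,293). Next is a close crop to tell the nosed block from the plain one, plus a first measurement.

```bash
cat > h.py <<'E'
import numpy as np, cv2
from scipy.spatial.transform import Rotation as Ro
from station import bot, imaging
def ray(n,uv,z):
    p=imaging.camera_params(n); c=-p["R"].T@p["t"]
    uv=np.atleast_2d(uv); d=np.c_[uv,np.ones(len(uv))]@np.linalg.inv(p["mtx"]).T@p["R"]
    return c+d*((z-c[2])/d[:,2])[:,None]
def proj(n,X):
    p=imaging.camera_params(n); X=np.atleast_2d(X); q=(X@p["R"].T+p["t"])@p["mtx"].T
    return q[:,:2]/q[:,2:]
def warp(n,im,z,x0,x1,y0,y1,s=0.0005):
    "metric top-down rectification on plane z: col=(y1-y)/s,row=(x1-x)/s"
    W=np.array([[x1,y1],[x1,y0],[x0,y0],[x0,y1]])
    src=proj(n,np.c_[W,np.full(4,z)]).astype(np.float32)
    dst=np.float32([[(y1-y)/s,(x1-x)/s] for x,y in W])
    return cv2.warpPerspective(im,cv2.getPerspectiveTransform(src,dst),(int((y1-y0)/s),int((x1-x0)/s)),flags=cv2.INTER_CUBIC)
def tool():
    s=bot.sense(); R=Ro.from_rotvec(s["tcp_rot"]).as_matrix(); return s,s["tool_pos"],R
E
python3 - <<'E'
from h import *
t=cv2.imread("pics/top0.png"); s=cv2.imread("pics/side0.png")
f=512/800
a=cv2.resize(t[160:225,120:205],(400,306),interpolation=cv2.INTER_CUBIC)
b=cv2.resize(s[105:170,170:255],(400,306),interpolation=cv2.INTER_CUBIC)
c=cv2.resize(t[140:210,245:310],(400,294),interpolation=cv2.INTER_CUBIC)
d=cv2.resize(t[160:235,360:410],(400,294),interpolation=cv2.INTER_CUBIC)
cv2.imwrite("pics/crop1.png",np.vstack([np.hstack([a,b]),np.hstack([c,d])]))
for n,im in(("top",t),("side",s)):
    hsv=cv2.cvtColor(im,cv2.COLOR_BGR2HSV)
    m=cv2.inRange(hsv,(0,110,40),(14,255,255))
    cs,_=cv2.findContours(m,cv2.RETR_EXTERNAL,cv2.CHAIN_APPROX_NONE)
    for q in cs:
        if cv2.contourArea(q)>60: print(n,cv2.minAreaRect(q),cv2.contourArea(q))
for nm,uv,z in [("nearblk",(290,312),.048),("mid",(252,300),.048),("left",(214,290),.048),("cam",(436,275),.04),("brush",(608,303),.095),("knife",(547,386),.0),("coasters",(547,203),.048)]:
    print(nm,ray("top",np.array(uv)*f,z))
E
```

```text
top ((453.0, 278.0), (30.0, 6.0), 90.0) 82.0
top ((68.5, 229.5), (5.0, 25.0), 90.0) 69.0
top ((184.88235473632812, 199.97059631347656), (11.884244918823242, 27.163990020751953), 14.03624439239502) 259.5
top ((161.99998474121094, 189.0), (11.384199142456055, 18.34120750427246), 18.434946060180664) 151.0
top ((390.5645751953125, 194.96389770507812), (33.53984451293945, 7.0167036056518555), 79.2156982421875) 69.5
top ((136.12673950195312, 186.66734313964844), (11.56984806060791, 27.14464569091797), 20.854459762573242) 255.0
top ((348.8243408203125, 128.05404663085938), (22.35826301574707, 16.604297637939453), 9.462322235107422) 112.5
top ((484.7358703613281, 91.0132827758789), (37.023712158203125, 14.865056037902832), 20.323135375976562) 465.0
side ((377.56634521484375, 307.25970458984375), (24.974681854248047, 80.35009765625), 41.987213134765625) 1694.0
side ((406.300048828125, 219.60003662109375), (41.42583465576172, 26.246904373168945), 18.43494987487793) 826.0
side ((274.0692443847656, 123.75384521484375), (32.869205474853516, 19.349416732788086), 29.74488067626953) 496.5
side ((202.27444458007812, 138.62387084960938), (57.49142837524414, 29.966474533081055), 64.09349060058594) 1324.0
side ((127.78495788574219, 99.47434997558594), (37.148094177246094, 8.666486740112305), 67.7509765625) 173.5
side ((238.8743133544922, 63.054405212402344), (37.94376754760742, 25.382474899291992), 85.03025817871094) 726.5
nearblk [[0.45792494 0.21516606 0.048     ]]
mid [[0.47930721 0.28891823 0.048     ]]
left [[0.49693935 0.36290539 0.048     ]]
cam [[ 0.53968205 -0.05987547  0.04      ]]
brush [[ 0.48028999 -0.37422733  0.095     ]]
knife [[ 0.33606724 -0.27767396  0.        ]]
coasters [[ 0.68908705 -0.27422456  0.048     ]]
```

View pics/crop1.png

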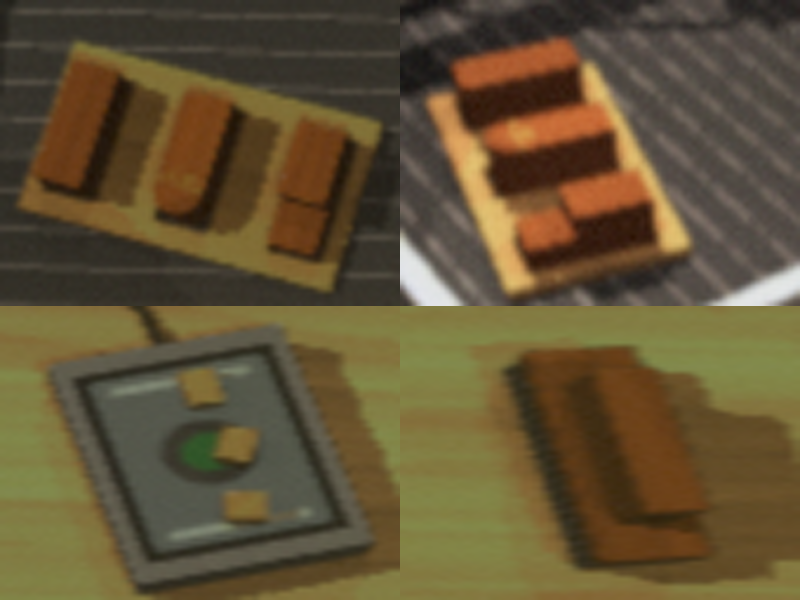

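The nosed block is the middle one (nose at crop ≈(175,200)). The plain block is on the left and the stepped one on the right. Now I'll convert the corners to metres.

Run:
```python
from h import *
def A(p): p=np.array(p,float); return np.c_[120+p[:,0]*85/400,160+p[:,1]*65/306]
def B(p): p=np.array(p,float); return np.c_[170+(p[:,0]-400)*85/400,105+p[:,1]*65/306]
def C(p): p=np.array(p,float); return np.c_[245+p[:,0]*65/400,140+(p[:,1]-306)*70/294]
def D(p): p=np.array(p,float); return np.c_[360+(p[:,0]-400)*50/400,160+(p[:,1]-306)*75/294]
def rep(n,P):
    P=P[:,:2]; e=np.linalg.norm(np.roll(P,-1,0)-P,axis=1); 
    r=cv2.minAreaRect((P*1000).astype(np.float32))
    d=P[0]+P[1]-P[2]-P[3]; print(n,"ctr",P.mean(0).round(4),"edges",(e*1000).round(),"head(far-near)",np.degrees(np.arctan2(d[1],d[0])).round(1))
# order far-left, far-right, near-right, near-left
rep("camera",ray("top",C([(52,366),(282,328),(370,545),(138,580)]),.04))
rep("glass dark frame",ray("top",C([(78,380),(268,345),(345,528),(155,558)]),.04))
rep("brush handle",ray("top",D([(592,374),(657,366),(707,510),(638,516)]),.095))
rep("brush back",ray("top",D([(523,350),(635,346),(707,555),(590,562)]),.049))
rep("nosed",ray("top",A([(190,88),(238,96),(200,212),(155,205)]),.048))
rep("nosed side",ray("side",B([(598,103),(617,130),(505,155),(480,130)]),.048))
rep("jig",ray("top",A([(75,42),(382,125),(332,292),(18,207)]),.016))
rep("jig side",ray("side",B([(428,97),(592,62),(690,250),(508,298)]),.016))
rep("plain",ray("top",A([(75,57),(125,68),(85,192),(37,182)]),.048))
for n,p in(("off_far",[(200,387)]),("off_mid",[(237,444)]),("off_near",[(246,506)])): print(n,ray("top",C(p),.058))
f=.64
S=lambda p:np.array(p,float)*f
rep("brush side",ray("side",S([(620,425),(638,440),(580,498),(560,480)]),.095))
rep("camera side",ray("side",S([(461,264),(520,292),(463,350),(402,318)]),.04))
```

```text
camera ctr [ 0.5426 -0.0602] edges [118. 167. 115. 164.] head(far-near) 16.1
glass dark frame ctr [ 0.5438 -0.0607] edges [ 98. 141.  95. 137.] head(far-near) 16.9
brush handle ctr [ 0.479  -0.3797] edges [ 25. 108.  25. 106.] head(far-near) 7.2
brush back ctr [ 0.4808 -0.3791] edges [ 42. 162.  43. 164.] head(far-near) 7.2
nosed ctr [0.4798 0.2879] edges [31. 78. 29. 78.] head(far-near) -12.8
nosed side ctr [0.4785 0.2901] edges [32. 72. 32. 77.] head(far-near) -13.8
jig ctr [0.4767 0.2914] edges [210. 113. 211. 114.] head(far-near) -13.3
jig side ctr [0.4772 0.2912] edges [114. 214. 114. 217.] head(far-near) 75.6
plain ctr [0.4945 0.3622] edges [33. 83. 31. 84.] head(far-near) -12.1
off_far [[ 0.58651418 -0.05383526  0.058     ]]
off_mid [[ 0.54489964 -0.07257843  0.058     ]]
off_near [[ 0.49988616 -0.07769384  0.058     ]]
brush side ctr [ 0.4764 -0.3816] edges [ 26. 111.  27. 112.] head(far-near) 4.5
camera side ctr [ 0.5447 -0.0601] edges [113. 159. 110. 161.] head(far-near) 15.2
```

```bash
cat >> h.py <<'E'
def target(pos,jaw,tip=0,ax=None):
    "tool down, jaw heading (deg) in plane; tip = turn about jaw axis (deg)"
    j=np.radians(jaw); x=np.array([0,0,-1.]); z=np.array([np.cos(j),np.sin(j),0])
    R=np.c_[x,np.cross(z,x),z]
    return np.array(pos,float),R@Ro.from_rotvec([0,0,np.radians(tip)]).as_matrix()
def plan(*tg,start=None,step=.045,deg=7,show=True):
    s,p,R=tool(); print("t",round(s["time"],2),"p",p.round(4),"jaw",np.degrees(np.arctan2(R[1,2],R[0,2])).round(1),"x",R[:,0].round(3),"w",round(s["grip_width"],4),"F",s["contact_force"].round(1),"q",s["joint_pos"].round(2))
    for P,Q in tg:
        rv=Ro.from_matrix(R.T@Q).as_rotvec(); n=int(max(1,np.ceil(np.linalg.norm(P-p)/step),np.ceil(np.degrees(np.linalg.norm(rv))/deg)))
        print("  total",np.linalg.norm(P-p).round(3),np.degrees(rv).round(1),"rows",n)
        for i in range(n):
            Ri=R@Ro.from_rotvec(rv*i/n).as_matrix(); d=Ri.T@(P-p)/n*100
            print("  ",d.round(2).tolist(),np.degrees(rv/n).round(1).tolist())
        p,R=P,Q
E
python3 - <<'E'
from h import *
plan(target((.50,.10,.26),97-180 if 0 else 97),target((.479,-.38,.19),97))
E
```

```text
t 0.1 p [0.2414 0.6029 0.2379] jaw 68.2 x [-0.    -0.001 -1.   ] w 0.0881 F [0.4 1.5 0.3] q [-1.26  0.54 -0.    1.54  0.    1.07 -0.07]
  total 0.566 [-28.8  -0.1  -0. ] rows 13
   [-0.16, -3.28, -2.85] [-2.2, -0.0, -0.0]
   [-0.17, -3.17, -2.98] [-2.2, -0.0, -0.0]
   [-0.17, -3.05, -3.1] [-2.2, -0.0, -0.0]
   [-0.17, -2.93, -3.21] [-2.2, -0.0, -0.0]
   [-0.17, -2.81, -3.32] [-2.2, -0.0, -0.0]
   [-0.17, -2.67, -3.43] [-2.2, -0.0, -0.0]
   [-0.17, -2.54, -3.53] [-2.2, -0.0, -0.0]
   [-0.17, -2.4, -3.63] [-2.2, -0.0, -0.0]
   [-0.17, -2.26, -3.72] [-2.2, -0.0, -0.0]
   [-0.17, -2.11, -3.8] [-2.2, -0.0, -0.0]
   [-0.17, -1.97, -3.88] [-2.2, -0.0, -0.0]
   [-0.17, -1.81, -3.95] [-2.2, -0.0, -0.0]
   [-0.17, -1.66, -4.02] [-2.2, -0.0, -0.0]
  total 0.486 [0. 0. 0.] rows 11
   [0.64, 0.72, -4.31] [0.0, 0.0, 0.0]
   [0.64, 0.72, -4.31] [0.0, 0.0, 0.0]
   [0.64, 0.72, -4.31] [0.0, 0.0, 0.0]
   [0.64, 0.72, -4.31] [0.0, 0.0, 0.0]
   [0.64, 0.72, -4.31] [0.0, 0.0, 0.0]
   [0.64, 0.72, -4.31] [0.0, 0.0, 0.0]
   [0.64, 0.72, -4.31] [0.0, 0.0, 0.0]
   [0.64, 0.72, -4.31] [0.0, 0.0, 0.0]
   [0.64, 0.72, -4.31] [0.0, 0.0, 0.0]
   [0.64, 0.72, -4.31] [0.0, 0.0, 0.0]
   [0.64, 0.72, -4.31] [0.0, 0.0, 0.0]
```

Run:
```python
from h import *
plan(target((.50,.10,.26),-5),target((.479,-.38,.19),-83))
```

```text
t 0.1 p [0.2414 0.6029 0.2379] jaw 68.2 x [-0.    -0.001 -1.   ] w 0.0881 F [0.4 1.5 0.3] q [-1.26  0.54 -0.    1.54  0.    1.07 -0.07]
  total 0.566 [73.2 -0.1  0.1] rows 13
   [-0.16, -3.28, -2.85] [5.6, -0.0, 0.0]
   [-0.17, -3.55, -2.52] [5.6, -0.0, 0.0]
   [-0.17, -3.78, -2.16] [5.6, -0.0, 0.0]
   [-0.17, -3.97, -1.78] [5.6, -0.0, 0.0]
   [-0.17, -4.13, -1.38] [5.6, -0.0, 0.0]
   [-0.17, -4.24, -0.97] [5.6, -0.0, 0.0]
   [-0.17, -4.32, -0.55] [5.6, -0.0, 0.0]
   [-0.17, -4.35, -0.12] [5.6, -0.0, 0.0]
   [-0.17, -4.34, 0.31] [5.6, -0.0, 0.0]
   [-0.17, -4.29, 0.73] [5.6, -0.0, 0.0]
   [-0.17, -4.2, 1.15] [5.6, -0.0, 0.0]
   [-0.17, -4.06, 1.56] [5.6, -0.0, 0.0]
   [-0.17, -3.89, 1.95] [5.6, -0.0, 0.0]
  total 0.486 [78.  0.  0.] rows 12
   [0.58, -4.0, 0.17] [6.5, 0.0, 0.0]
   [0.58, -3.95, 0.63] [6.5, 0.0, 0.0]
   [0.58, -3.86, 1.07] [6.5, 0.0, 0.0]
   [0.58, -3.71, 1.5] [6.5, 0.0, 0.0]
   [0.58, -3.52, 1.91] [6.5, 0.0, 0.0]
   [0.58, -3.28, 2.3] [6.5, 0.0, 0.0]
   [0.58, -3.0, 2.65] [6.5, 0.0, 0.0]
   [0.58, -2.68, 2.98] [6.5, 0.0, 0.0]
   [0.58, -2.33, 3.26] [6.5, 0.0, 0.0]
   [0.58, -1.94, 3.5] [6.5, 0.0, 0.0]
   [0.58, -1.53, 3.7] [6.5, 0.0, 0.0]
   [0.58, -1.1, 3.85] [6.5, 0.0, 0.0]
```

Emit:
carry_out:
  motion:
    - [[-0.2,-3.3,-2.8],[5.6,0,0],100]
    - [[-0.2,-3.5,-2.5],[5.6,0,0],100]
    - [[-0.2,-3.8,-2.2],[5.6,0,0],100]
    - [[-0.2,-4,-1.8],[5.6,0,0],100]
    - [[-0.2,-4.1,-1.4],[5.6,0,0],100]
    - [[-0.2,-4.2,-1],[5.6,0,0],100]
    - [[-0.2,-4.3,-0.5],[5.6,0,0],100]
    - [[-0.2,-4.3,-0.1],[5.6,0,0],100]
    - [[-0.2,-4.3,0.3],[5.6,0,0],100]
    - [[-0.2,-4.3,0.7],[5.6,0,0],100]
    - [[-0.2,-4.2,1.1],[5.6,0,0],100]
    - [[-0.2,-4.1,1.6],[5.6,0,0],100]

```text
time: 1.3
tool_pos: [0.4738, 0.1228, 0.2583]
tcp_rot: [0.012, 1.578, -0.015]
contact_force: [1.3, 0.6, -0.6]
grip_width: 0.0884
```

Run:
```python
from h import *
plan(target((.479,-.38,.19),-83))
```

```text
t 1.3 p [0.4738 0.1228 0.2583] jaw -1.0 x [-0.007 -0.002 -1.   ] w 0.0884 F [ 1.3  0.6 -0.6] q [-0.71  0.25  0.43  1.95 -0.13  0.98 -0.24]
  total 0.507 [82.  -0.3  0.4] rows 12
   [0.58, -4.19, 0.12] [6.8, -0.0, 0.0]
   [0.57, -4.14, 0.62] [6.8, -0.0, 0.0]
   [0.57, -4.04, 1.1] [6.8, -0.0, 0.0]
   [0.57, -3.88, 1.58] [6.8, -0.0, 0.0]
   [0.57, -3.67, 2.03] [6.8, -0.0, 0.0]
   [0.57, -3.4, 2.45] [6.8, -0.0, 0.0]
   [0.57, -3.08, 2.84] [6.8, -0.0, 0.0]
   [0.57, -2.72, 3.18] [6.8, -0.0, 0.0]
   [0.57, -2.33, 3.48] [6.8, -0.0, 0.0]
   [0.57, -1.9, 3.74] [6.8, -0.0, 0.0]
   [0.57, -1.44, 3.94] [6.8, -0.0, 0.0]
   [0.57, -0.96, 4.08] [6.8, -0.0, 0.0]
```

Tracks well.

Emit:
carry_out:
  motion:
    - [[0.6,-4.2,0.1],[7,0,0],100]
    - [[0.6,-4.1,0.6],[7,0,0],100]
    - [[0.6,-4,1.1],[7,0,0],100]
    - [[0.6,-3.9,1.6],[7,0,0],100]
    - [[0.6,-3.7,2],[7,0,0],100]
    - [[0.6,-3.4,2.5],[7,0,0],100]
    - [[0.6,-3.1,2.8],[7,0,0],100]
    - [[0.6,-2.7,3.2],[7,0,0],100]
    - [[0.6,-2.3,3.5],[7,0,0],100]
    - [[0.6,-1.9,3.7],[7,0,0],100]
    - [[0.6,-1.4,3.9],[7,0,0],100]
    - [[0.6,-1,4.1],[7,0,0],100]

```text
time: 2.5
tool_pos: [0.4565, -0.3973, 0.1838]
tcp_rot: [1.186, 1.227, -1.189]
contact_force: [0.1, 0.2, 0.7]
grip_width: 0.0883
```

Run:
```python
from h import *
plan(target((.479,-.38,.12),-83),target((.479,-.38,.056),-83),step=.025)
```

```text
t 2.5 p [ 0.4565 -0.3973  0.1838] jaw -88.3 x [-0.004  0.001 -1.   ] w 0.0883 F [0.1 0.2 0.7] q [ 0.09  0.65  0.8   1.74 -0.54  0.99 -0.44]
  total 0.07 [-5.3 -0.1  0.2] rows 3
   [2.12, 0.78, -0.55] [-1.8, -0.0, 0.1]
   [2.12, 0.79, -0.53] [-1.8, -0.0, 0.1]
   [2.12, 0.8, -0.51] [-1.8, -0.0, 0.1]
  total 0.064 [0. 0. 0.] rows 3
   [2.13, 0.0, 0.0] [0.0, 0.0, 0.0]
   [2.13, 0.0, 0.0] [0.0, 0.0, 0.0]
   [2.13, 0.0, 0.0] [0.0, 0.0, 0.0]
```

Emit:
carry_out:
  motion:
    - [[2.1,0.8,-0.5],[-1.8,0,0.1],100]
    - [[2.1,0.8,-0.5],[-1.8,0,0.1],100]
    - [[2.1,0.8,-0.5],[-1.8,0,0.1],100]
    - [[0,0,0],[0,0,0],100]

```text
time: 2.9
tool_pos: [0.4754, -0.3892, 0.117]
tcp_rot: [1.123, 1.26, -1.129]
contact_force: [-1.1, -0.2, 0.2]
grip_width: 0.0882
```

Run:
```python
from h import *
plan(target((.479,-.38,.056),-83),step=.022)
for n in("top","side"):
    im=imaging.read_camera(n)[...,::-1]; cv2.imwrite(f"pics/{n}1.png",im)
a=cv2.imread("pics/top1.png")[130:280,330:470]; b=cv2.imread("pics/side1.png")[230:380,300:440]
cv2.imwrite("pics/c2.png",np.hstack([cv2.resize(a,(400,428)),cv2.resize(b,(400,428))]))
```

```text
t 2.9 p [ 0.4754 -0.3892  0.117 ] jaw -83.6 x [-0.002 -0.003 -1.   ] w 0.0882 F [-1.1 -0.2  0.2] q [ 0.13  0.74  0.71  1.75 -0.6   0.88 -0.36]
  total 0.062 [-0.6  0.2  0.2] rows 3
   [2.03, 0.16, -0.3] [-0.2, 0.1, 0.1]
   [2.03, 0.16, -0.29] [-0.2, 0.1, 0.1]
   [2.03, 0.16, -0.29] [-0.2, 0.1, 0.1]
```

View pics/c2.png

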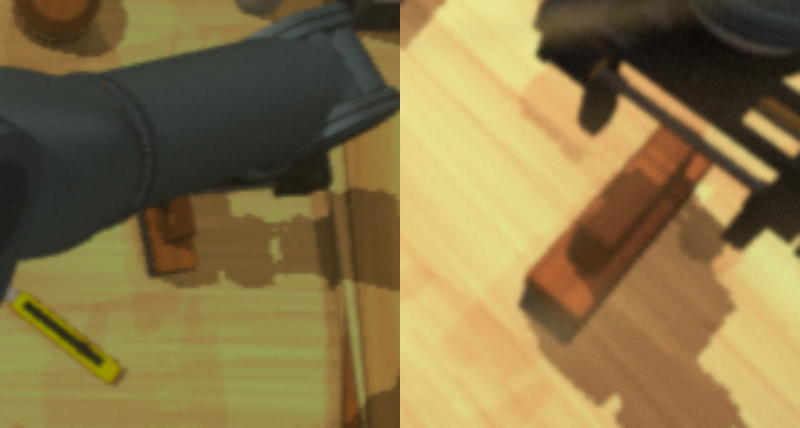

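The fingers straddle the handle: left finger at (600,110), right at (750,240), handle between them. I'll centre over it, then descend.

Emit:
carry_out:
  motion:
    - [[0,0.5,-0.9],[-0.6,0.2,0.2],100]
    - [[2,0,0],[0,0,0],100]
    - [[2,0,0],[0,0,0],100]
    - [[2,0,0],[0,0,0],100]
    - [[0,0,0],[0,0,0],100]

```text
time: 3.5
tool_pos: [0.4831, -0.3831, 0.0653]
tcp_rot: [1.12, 1.249, -1.116]
contact_force: [0.1, 0.3, -0.1]
grip_width: 0.0881
```

Run:
```python
from h import *
plan(target((.479,-.38,.056),-83),step=.022)
```

```text
t 3.5 p [ 0.4831 -0.3831  0.0653] jaw -83.1 x [ 0.012 -0.007 -1.   ] w 0.0881 F [ 0.1  0.3 -0.1] q [ 0.15  0.8   0.64  1.78 -0.66  0.78 -0.31]
  total 0.011 [-0.1  0.5 -0.7] rows 1
   [0.92, -0.38, -0.37] [-0.1, 0.5, -0.7]
```

Emit:
carry_out:
  motion:
    - [[0.8,-0.4,-0.4],[0,0.5,-0.7],100]
    - [[0,0,0],[0,0,0],100]
    - [[0,0,0],[0,0,0],0]
    - [[0,0,0],[0,0,0],0]
    - [[0,0,0],[0,0,0],0]
    - [[0,0,0],[0,0,0],0]
    - [[0,0,0],[0,0,0],0]
    - [[0,0,0],[0,0,0],0]
    - [[0,0,0],[0,0,0],0]
    - [[0,0,0],[0,0,0],0]

```text
time: 4.5
tool_pos: [0.4809, -0.3809, 0.0623]
tcp_rot: [1.12, 1.258, -1.119]
contact_force: [-0.4, -0.4, 0.9]
grip_width: 0.0263
```

Run:
```python
from h import *
plan(target((.479,-.38,.17),-83))
```

```text
t 4.5 p [ 0.4809 -0.3809  0.0623] jaw -83.1 x [ 0.004 -0.003 -1.   ] w 0.0263 F [-0.4 -0.4  0.9] q [ 0.15  0.81  0.64  1.78 -0.66  0.78 -0.32]
  total 0.108 [-0.1  0.2 -0.2] rows 3
   [-3.59, -0.05, -0.02] [-0.0, 0.1, -0.1]
   [-3.59, -0.05, -0.03] [-0.0, 0.1, -0.1]
   [-3.59, -0.06, -0.03] [-0.0, 0.1, -0.1]
```

Emit:
carry_out:
  motion:
    - [[0,0,0],[0,0,0],0]
    - [[0,0,0],[0,0,0],0]
    - [[-2,0,0],[0,0,0],0]
    - [[-3.5,0,0],[0,0,0],0]
    - [[-4,0,0],[0,0,0],0]
    - [[-4,0,0],[0,0,0],0]
    - [[0,0,0],[0,0,0],0]

```text
time: 5.2
tool_pos: [0.4784, -0.3792, 0.1989]
tcp_rot: [1.12, 1.265, -1.122]
contact_force: [0.6, -0.3, -0.9]
grip_width: 0.0244
```

Run:
```python
from h import *
plan(target((.5295,-.0142,.19),-73.7))
```

```text
t 5.2 p [ 0.4784 -0.3792  0.1989] jaw -83.2 x [-0.002  0.    -1.   ] w 0.0244 F [ 0.6 -0.3 -0.9] q [ 0.06  0.63  0.79  1.72 -0.52  1.01 -0.42]
  total 0.369 [-9.5 -0.   0.1] rows 9
   [0.1, 1.05, -3.96] [-1.1, -0.0, 0.0]
   [0.1, 1.12, -3.94] [-1.1, -0.0, 0.0]
   [0.1, 1.19, -3.92] [-1.1, -0.0, 0.0]
   [0.1, 1.26, -3.9] [-1.1, -0.0, 0.0]
   [0.1, 1.33, -3.87] [-1.1, -0.0, 0.0]
   [0.1, 1.4, -3.85] [-1.1, -0.0, 0.0]
   [0.1, 1.47, -3.82] [-1.1, -0.0, 0.0]
   [0.1, 1.54, -3.79] [-1.1, -0.0, 0.0]
   [0.1, 1.61, -3.76] [-1.1, -0.0, 0.0]
```

Emit:
carry_out:
  motion:
    - [[0,1.1,-3.9],[-1.1,0,0],0]
    - [[0,1.1,-3.9],[-1.1,0,0],0]
    - [[0,1.2,-3.9],[-1.1,0,0],0]
    - [[0,1.3,-3.9],[-1.1,0,0],0]
    - [[0,1.3,-3.9],[-1.1,0,0],0]
    - [[0,1.4,-3.9],[-1.1,0,0],0]
    - [[0,1.5,-3.8],[-1.1,0,0],0]
    - [[0,1.5,-3.8],[-1.1,0,0],0]
    - [[0,1.6,-3.8],[-1.1,0,0],0]
    - [[0,0,0],[0,0,0],0]

```text
time: 6.2
tool_pos: [0.5237, 0.0005, 0.1898]
tcp_rot: [0.982, 1.344, -0.995]
contact_force: [0.0, 0.7, -2.2]
grip_width: 0.0238
```

Run:
```python
from h import *
plan(target((.5295,-.0142,.15),-73.7),step=.03)
im=imaging.read_camera("side")[...,::-1]; cv2.imwrite("pics/side2.png",im)
cv2.imwrite("pics/side2c.png",cv2.resize(im[80:280,180:430],(750,600)))
```

```text
t 6.2 p [5.237e-01 5.000e-04 1.898e-01] jaw -73.0 x [-0.012 -0.001 -1.   ] w 0.0238 F [ 0.   0.7 -2.2] q [-0.68  0.49  0.78  1.94 -0.44  0.9  -0.95]
  total 0.043 [ 0.7 -0.1  0.7] rows 2
   [1.99, 0.09, 0.79] [0.4, -0.1, 0.3]
   [1.99, 0.08, 0.79] [0.4, -0.1, 0.3]
```

View pics/side2c.png

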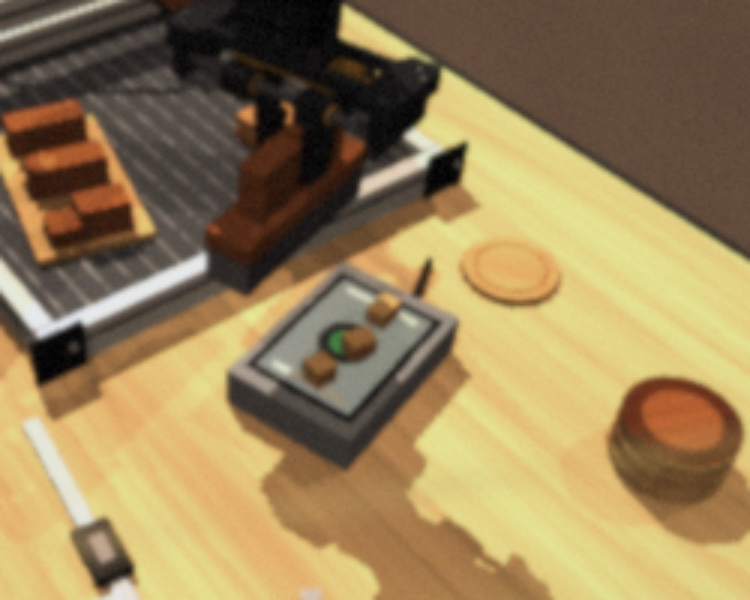

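The brush is held level over the engraver side of the camera, and the three offcuts are still on the glass at crop (382,308), (358,342) and (320,368). I'll check its bottom corner against the projection and descend.

Emit:
carry_out:
  motion:
    - [[2,0.1,0.8],[0.4,0,0.4],0]
    - [[2,0.1,0.8],[0.4,0,0.3],0]
    - [[0,0,0],[0,0,0],0]

```text
time: 6.55
tool_pos: [0.5282, -0.0199, 0.1476]
tcp_rot: [1.0, 1.328, -1.003]
contact_force: [-0.2, -0.2, -2.0]
grip_width: 0.0239
```

Run:
```python
from h import *
print("expect corner px",proj("side",[.4526,-.0407,.1275]),"seen 261.7,176.7")
plan(target((.5295,-.0142,.1065),-73.7),step=.025)
im=imaging.read_camera("side")[...,::-1]; cv2.imwrite("pics/side3.png",im)
```

```text
expect corner px [[261.61403232 179.4317184 ]] seen 261.7,176.7
t 6.55 p [ 0.5282 -0.0199  0.1476] jaw -74.1 x [-0.001 -0.001 -1.   ] w 0.0239 F [-0.2 -0.2 -2. ] q [-0.6   0.56  0.73  1.96 -0.51  0.81 -0.88]
  total 0.041 [-0.4  0.1  0.1] rows 2
   [2.05, 0.15, -0.26] [-0.2, 0.0, 0.0]
   [2.05, 0.15, -0.26] [-0.2, 0.0, 0.0]
```

Emit:
carry_out:
  motion:
    - [[2,0.1,-0.3],[0,0,0],0]
    - [[2,0.2,-0.3],[-0.4,0,0],0]
    - [[0,0,0],[0,0,0],0]

```text
time: 6.9
tool_pos: [0.5308, -0.0147, 0.1099]
tcp_rot: [0.999, 1.327, -0.998]
contact_force: [-0.3, 0.1, -1.8]
grip_width: 0.0241
```

Run:
```python
from h import *
plan(target((.5295,-.0142,.1055),-73.7),step=.025)
im=imaging.read_camera("side")[...,::-1]; cv2.imwrite("pics/side4.png",im)
cv2.imwrite("pics/side4c.png",cv2.resize(im[130:250,230:350],(600,600),interpolation=cv2.INTER_CUBIC))
```

```text
t 6.9 p [ 0.5308 -0.0147  0.1099] jaw -73.8 x [ 0.002 -0.001 -1.   ] w 0.0241 F [-0.3  0.1 -1.8] q [-0.57  0.62  0.68  1.98 -0.57  0.74 -0.84]
  total 0.005 [-0.1  0.1 -0.1] rows 1
   [0.44, -0.11, -0.09] [-0.1, 0.1, -0.1]
```

View pics/side4c.png

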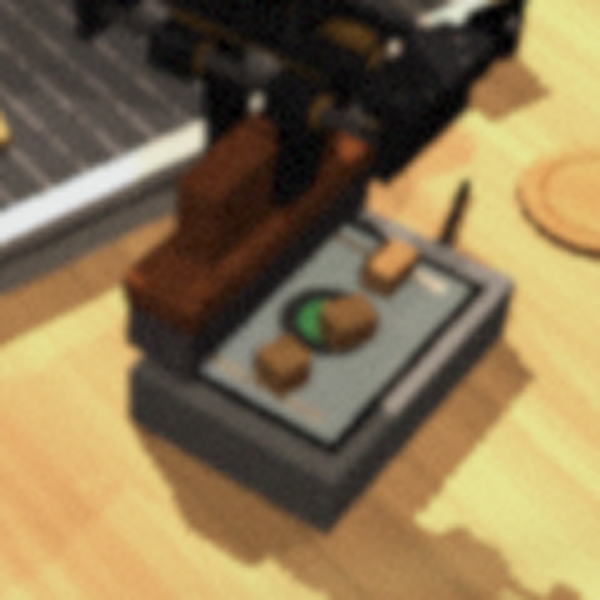

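Bristles hover just above the glass behind all three offcuts (crop (285,365), (345,320), (390,265)), with open glass between. I'll lower a little and start the sweep.

Emit:
carry_out:
  motion:
    - [[0.4,-0.1,0],[0,0,0],0]
    - [[0,0,1],[0,0,0],0]
    - [[0,0,1.5],[0,0,0],0]
    - [[0,0,1.5],[0,0,0],0]

```text
time: 7.35
tool_pos: [0.5438, -0.0551, 0.1107]
tcp_rot: [1.0, 1.324, -0.993]
contact_force: [-0.2, 0.2, -1.0]
grip_width: 0.0241
```

Run:
```python
from h import *
c=np.array([.543,-.0603]); y=np.array([-.281,.96])
plan(target((*(c-.062*y),.1065),-73.7),step=.015)
_,p,_=tool(); print("y_c",(p[:2]-c)@y,"x_c",(p[:2]-c)@[.96,.281])
```

```text
t 7.35 p [ 0.5438 -0.0551  0.1107] jaw -73.7 x [ 0.008 -0.    -1.   ] w 0.0241 F [-0.2  0.2 -1. ] q [-0.48  0.63  0.67  1.94 -0.57  0.75 -0.76]
  total 0.067 [-0.   0.1 -0.4] rows 5
   [0.09, -0.04, 1.34] [-0.0, 0.0, -0.1]
   [0.09, -0.04, 1.34] [-0.0, 0.0, -0.1]
   [0.09, -0.04, 1.34] [-0.0, 0.0, -0.1]
   [0.08, -0.04, 1.34] [-0.0, 0.0, -0.1]
   [0.08, -0.04, 1.34] [-0.0, 0.0, -0.1]
y_c 0.00478841672156534 x_c 0.002236412722308968
```

Emit:
carry_out:
  motion:
    - [[0.3,0,1.2],[0,0,-0.1],0]
    - [[0.2,0,1.5],[0,0,-0.1],0]
    - [[0.1,0,1.5],[0,0,-0.1],0]
    - [[0.1,0,1.5],[0,0,0],0]
    - [[0,0,1.2],[0,0,0],0]
    - [[0,0,0],[0,0,0],0]

```text
time: 7.95
tool_pos: [0.5661, -0.1314, 0.107]
tcp_rot: [1.001, 1.319, -0.999]
contact_force: [0.0, 0.6, -2.3]
grip_width: 0.0237
```

Run:
```python
from h import *
c=np.array([.543,-.0603]); y=np.array([-.281,.96])
plan(target((*(c-.065*y),.1065),-73.7),step=.015)
_,p,_=tool(); print("y_c",(p[:2]-c)@y,"x_c",(p[:2]-c)@[.96,.281])
im=imaging.read_camera("side")[...,::-1]; cv2.imwrite("pics/side5.png",im)
cv2.imwrite("pics/side5c.png",cv2.resize(im[130:280,220:370],(600,600),interpolation=cv2.INTER_CUBIC))
```

```text
t 7.95 p [ 0.5661 -0.1314  0.107 ] jaw -74.0 x [ 0.008 -0.005 -1.   ] w 0.0237 F [ 0.   0.6 -2.3] q [-0.32  0.69  0.66  1.85 -0.57  0.79 -0.65]
  total 0.01 [-0.3  0.4 -0.4] rows 1
   [0.04, -0.22, -0.97] [-0.3, 0.4, -0.4]
y_c -0.07471842759140265 x_c 0.002186923380107942
```

View pics/side5c.png

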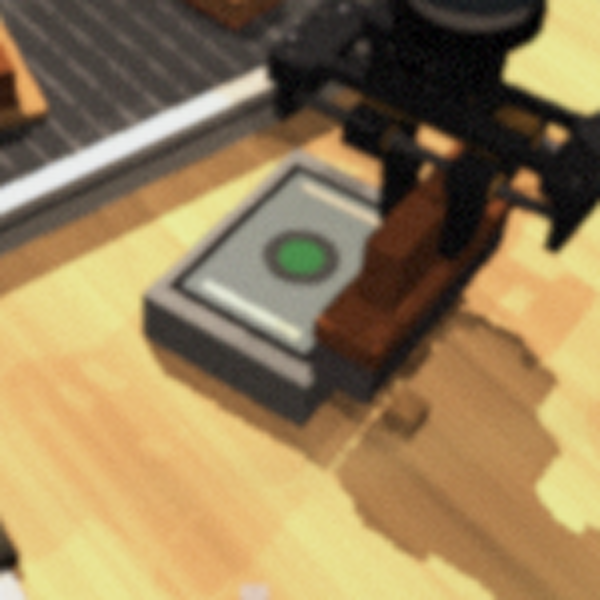

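The glass is clear and one offcut shows on the bench at crop (408,412). I'll lift straight up and take a look.

Emit:
carry_out:
  motion:
    - [[-2,0,0],[0,0,0],0]
    - [[-4,0,0],[0,0,0],0]
    - [[-4,0,0],[0,0,0],0]
    - [[-1,0,-2],[0,0,0],0]
    - [[0,0,-4],[0,0,0],0]
    - [[0,0,-4],[0,0,0],0]
    - [[0,0,0],[0,0,0],0]

```text
time: 8.7
tool_pos: [0.5349, -0.0255, 0.2202]
tcp_rot: [1.002, 1.327, -0.995]
contact_force: [0.4, 0.1, -1.5]
grip_width: 0.0239
```

Run:
```python
from h import *
plan(target((.479,-.38,.17),-83))
im=imaging.read_camera("side")[...,::-1]; cv2.imwrite("pics/side6.png",im)
cv2.imwrite("pics/side6c.png",cv2.resize(im[120:300,200:440],(800,600),interpolation=cv2.INTER_CUBIC))
```

```text
t 8.7 p [ 0.5349 -0.0255  0.2202] jaw -73.8 x [ 0.005  0.002 -1.   ] w 0.0239 F [ 0.4  0.1 -1.5] q [-0.65  0.46  0.8   1.9  -0.41  0.95 -0.94]
  total 0.362 [ 9.2 -0.  -0.3] rows 9
   [0.55, -1.7, 3.61] [1.0, -0.0, -0.0]
   [0.55, -1.63, 3.64] [1.0, -0.0, -0.0]
   [0.55, -1.57, 3.67] [1.0, -0.0, -0.0]
   [0.55, -1.5, 3.7] [1.0, -0.0, -0.0]
   [0.55, -1.43, 3.72] [1.0, -0.0, -0.0]
   [0.55, -1.37, 3.75] [1.0, -0.0, -0.0]
   [0.56, -1.3, 3.77] [1.0, -0.0, -0.0]
   [0.56, -1.23, 3.79] [1.0, -0.0, -0.0]
   [0.56, -1.16, 3.81] [1.0, -0.0, -0.0]
```

View pics/side6c.png

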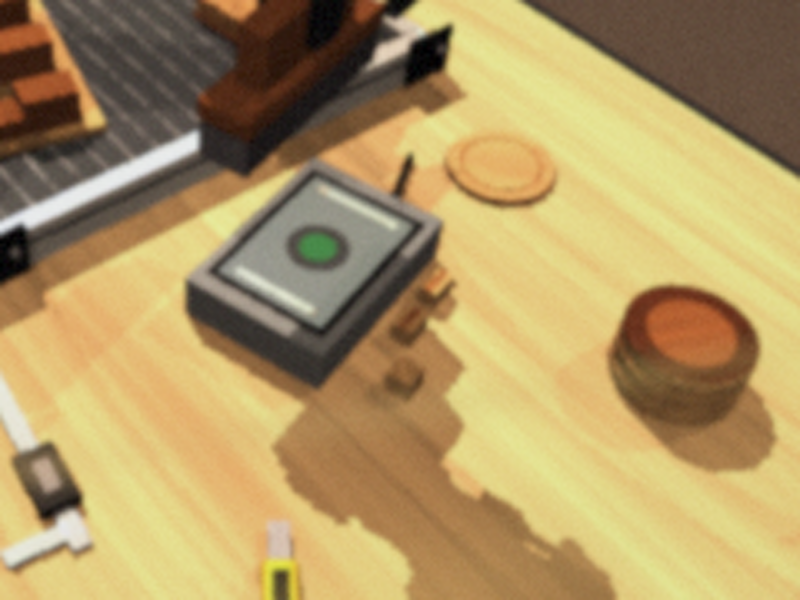

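All three offcuts lie on the bench on the -y side, at crop (435,282), (410,320) and (405,377). The brush goes back to its old spot.

Emit:
carry_out:
  motion:
    - [[0.3,-1.7,3.6],[1,0,0],0]
    - [[0.3,-1.6,3.6],[1,0,0],0]
    - [[0.3,-1.6,3.7],[1,0,0],0]
    - [[0.3,-1.5,3.7],[1,0,0],0]
    - [[0.3,-1.4,3.7],[1,0,0],0]
    - [[0.4,-1.4,3.7],[1,0,0],0]
    - [[0.4,-1.3,3.7],[1,0,0],0]
    - [[0.4,-1.2,3.6],[1,0,0],0]
    - [[0.4,-1.1,3.2],[1,0,0],0]
    - [[0,0,0],[0,0,0],0]

```text
time: 9.75
tool_pos: [0.4751, -0.3898, 0.1877]
tcp_rot: [1.12, 1.257, -1.118]
contact_force: [-0.4, -0.6, -1.5]
grip_width: 0.0239
```

Run:
```python
from h import *
plan(target((.479,-.38,.085),-83),target((.479,-.38,.064),-83),step=.03)
```

```text
t 9.75 p [ 0.4751 -0.3898  0.1877] jaw -83.1 x [ 0.005 -0.003 -1.   ] w 0.0239 F [-0.4 -0.6 -1.5] q [ 0.09  0.65  0.77  1.72 -0.53  0.99 -0.39]
  total 0.103 [-0.1  0.2 -0.3] rows 4
   [2.57, 0.11, -0.24] [-0.0, 0.1, -0.1]
   [2.57, 0.12, -0.24] [-0.0, 0.1, -0.1]
   [2.57, 0.12, -0.24] [-0.0, 0.1, -0.1]
   [2.57, 0.12, -0.23] [-0.0, 0.1, -0.1]
  total 0.021 [0. 0. 0.] rows 1
   [2.1, 0.0, 0.0] [0.0, 0.0, 0.0]
```

Emit:
carry_out:
  motion:
    - [[2.6,0.1,-0.2],[0,0,0],0]
    - [[2.6,0.1,-0.2],[0,0,0],0]
    - [[2.6,0.1,-0.2],[0,0,-0.2],0]
    - [[2.4,0.1,-0.2],[0,0,0],0]
    - [[0,0,0],[0,0,0],0]

```text
time: 10.25
tool_pos: [0.4772, -0.3845, 0.0828]
tcp_rot: [1.121, 1.257, -1.124]
contact_force: [0.3, 1.0, -2.4]
grip_width: 0.024
```

Run:
```python
from h import *
plan(target((.479,-.38,.064),-83),step=.01)
```

```text
t 10.25 p [ 0.4772 -0.3845  0.0828] jaw -83.3 x [ 0.002 -0.004 -1.   ] w 0.024 F [ 0.3  1.  -2.4] q [ 0.14  0.78  0.67  1.77 -0.64  0.81 -0.33]
  total 0.019 [-0.3  0.3 -0.1] rows 2
   [0.94, 0.11, -0.22] [-0.2, 0.1, -0.1]
   [0.94, 0.12, -0.22] [-0.2, 0.1, -0.1]
```

Lower gently in small steps until the bench carries it.

Emit:
carry_out:
  motion:
    - [[0.8,0.1,-0.2],[0,0,0],0]
    - [[0.6,0,0],[0,0,0],0]
    - [[0.4,0,0],[0,0,0],0]
    - [[0.2,0,0],[0,0,0],0]
    - [[0,0,0],[0,0,0],0]

```text
time: 10.75
tool_pos: [0.4796, -0.3839, 0.0648]
tcp_rot: [1.12, 1.253, -1.122]
contact_force: [0.4, -0.5, -1.6]
grip_width: 0.0239
```

Emit:
carry_out:
  motion:
    - [[0.3,0,0],[0,0,0],0]
    - [[0.3,0,0],[0,0,0],0]
    - [[0,0,0],[0,0,0],0]

```text
time: 11.05
tool_pos: [0.4806, -0.3842, 0.0625]
tcp_rot: [1.122, 1.252, -1.119]
contact_force: [1.1, -0.0, -1.9]
grip_width: 0.0237
```

Emit:
carry_out:
  motion:
    - [[0.3,0,0],[0,0,0],0]
    - [[0.3,0,0],[0,0,0],0]
    - [[0,0,0],[0,0,0],0]

```text
time: 11.35
tool_pos: [0.4814, -0.385, 0.0625]
tcp_rot: [1.126, 1.25, -1.115]
contact_force: [0.0, 0.5, -2.1]
grip_width: 0.0237
```

Emit:
carry_out:
  motion:
    - [[0.5,0,0],[0,0,0],0]
    - [[0.5,0,0],[0,0,0],0]

```text
time: 11.55
tool_pos: [0.483, -0.3857, 0.0589]
tcp_rot: [1.13, 1.249, -1.11]
contact_force: [-10.7, 14.3, 46.6]
grip_width: 0.0237
```

In contact. I'll ease off, then let go.

Emit:
carry_out:
  motion:
    - [[-0.2,0,0],[0,0,0],0]
    - [[0,0,0],[0,0,0],0]

```text
time: 11.75
tool_pos: [0.4836, -0.3862, 0.0619]
tcp_rot: [1.13, 1.247, -1.109]
contact_force: [0.3, -0.7, -2.7]
grip_width: 0.0238
```

Run:
```python
from h import *
plan(target((.479,-.38,.064),-83),step=.01)
```

```text
t 11.75 p [ 0.4836 -0.3862  0.0619] jaw -83.3 x [ 0.02  -0.001 -1.   ] w 0.0238 F [ 0.3 -0.7 -2.7] q [ 0.17  0.81  0.63  1.77 -0.68  0.78 -0.3 ]
  total 0.008 [-0.3  0.2 -1.1] rows 1
   [-0.22, -0.38, -0.67] [-0.3, 0.2, -1.1]
```

Emit:
carry_out:
  motion:
    - [[0.1,0,0],[0,0,-1],0]
    - [[0,0,0],[0,0,0],60]
    - [[0,0,0],[0,0,0],100]
    - [[0,0,0],[0,0,0],100]
    - [[0,0,0],[0,0,0],100]
    - [[0,0,0],[0,0,0],100]
    - [[0,0,0],[0,0,0],100]

```text
time: 12.45
tool_pos: [0.4833, -0.386, 0.0584]
tcp_rot: [1.119, 1.261, -1.124]
contact_force: [0.6, -0.2, 0.0]
grip_width: 0.0695
```

Emit:
carry_out:
  motion:
    - [[-2,0,0],[0,0,0],100]
    - [[-4,0,0],[0,0,0],100]
    - [[-5,0,0],[0,0,0],100]
    - [[-5,0,0],[0,0,0],100]
    - [[-2,0,0],[0,0,0],100]

```text
time: 12.95
tool_pos: [0.4812, -0.3841, 0.2408]
tcp_rot: [1.121, 1.269, -1.128]
contact_force: [-0.2, -0.5, 0.4]
grip_width: 0.0882
```

Run:
```python
from h import *
im=imaging.read_camera("side")[...,::-1]; cv2.imwrite("pics/side7.png",im)
cv2.imwrite("pics/side7c.png",cv2.resize(im[150:384,200:512],(800,600),interpolation=cv2.INTER_CUBIC))
print("jaw 77 and -103 options")
plan(target((.50,.10,.26),-13),target((.478,.290,.20),76.7))
```

```text
jaw 77 and -103 options
t 13.0 p [ 0.482  -0.3847  0.2425] jaw -83.3 x [-0.006  0.    -1.   ] w 0.0879 F [ 0.3 -1.4  1.2] q [ 0.04  0.6   0.82  1.66 -0.48  1.1  -0.45]
  total 0.485 [-70.3  -0.3   0.3] rows 11
   [-0.16, 0.67, -4.36] [-6.4, -0.0, 0.0]
   [-0.16, 1.15, -4.26] [-6.4, -0.0, 0.0]
   [-0.16, 1.62, -4.1] [-6.4, -0.0, 0.0]
   [-0.16, 2.07, -3.89] [-6.4, -0.0, 0.0]
   [-0.16, 2.49, -3.64] [-6.4, -0.0, 0.0]
   [-0.16, 2.88, -3.34] [-6.4, -0.0, 0.0]
   [-0.16, 3.23, -3.0] [-6.4, -0.0, 0.0]
   [-0.16, 3.55, -2.62] [-6.4, -0.0, 0.0]
   [-0.16, 3.82, -2.21] [-6.4, -0.0, 0.0]
   [-0.16, 4.04, -1.77] [-6.4, -0.0, 0.0]
   [-0.16, 4.21, -1.31] [-6.4, -0.0, 0.0]
  total 0.2 [-89.7   0.    0. ] rows 13
   [0.46, 1.39, -0.49] [-6.9, 0.0, 0.0]
   [0.46, 1.44, -0.32] [-6.9, 0.0, 0.0]
   [0.46, 1.46, -0.15] [-6.9, 0.0, 0.0]
   [0.46, 1.47, 0.03] [-6.9, 0.0, 0.0]
   [0.46, 1.46, 0.2] [-6.9, 0.0, 0.0]
   [0.46, 1.42, 0.38] [-6.9, 0.0, 0.0]
   [0.46, 1.37, 0.55] [-6.9, 0.0, 0.0]
   [0.46, 1.29, 0.71] [-6.9, 0.0, 0.0]
   [0.46, 1.2, 0.86] [-6.9, 0.0, 0.0]
   [0.46, 1.08, 0.99] [-6.9, 0.0, 0.0]
   [0.46, 0.96, 1.12] [-6.9, 0.0, 0.0]
   [0.46, 0.82, 1.22] [-6.9, 0.0, 0.0]
   [0.46, 0.66, 1.31] [-6.9, 0.0, 0.0]
```

View pics/side7c.png

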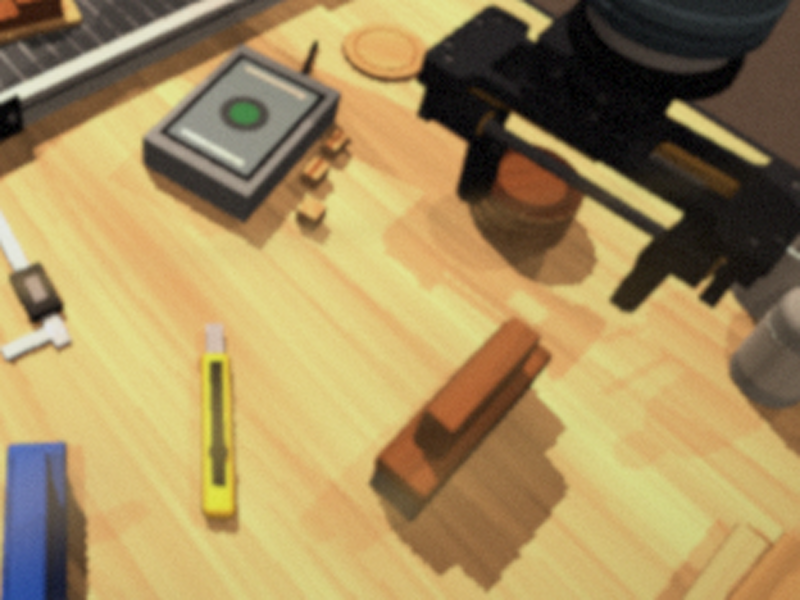

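The brush stands upright with nothing on it (crop (460,420)), and the offcuts are unchanged. On to the block with jaw heading -103, which needs the least turning.

Run:
```python
from h import *
plan(target((.50,.0,.25),-90),target((.478,.290,.20),-103.3))
```

```text
t 13.0 p [ 0.482  -0.3847  0.2425] jaw -83.3 x [-0.006  0.    -1.   ] w 0.0879 F [ 0.3 -1.4  1.2] q [ 0.04  0.6   0.82  1.66 -0.48  1.1  -0.45]
  total 0.385 [ 6.7 -0.   0.3] rows 9
   [-0.08, 0.69, -4.22] [0.7, -0.0, 0.0]
   [-0.08, 0.64, -4.23] [0.7, -0.0, 0.0]
   [-0.08, 0.59, -4.24] [0.7, -0.0, 0.0]
   [-0.08, 0.53, -4.25] [0.7, -0.0, 0.0]
   [-0.08, 0.48, -4.25] [0.7, -0.0, 0.0]
   [-0.08, 0.42, -4.26] [0.7, -0.0, 0.0]
   [-0.08, 0.37, -4.26] [0.7, -0.0, 0.0]
   [-0.08, 0.31, -4.27] [0.7, -0.0, 0.0]
   [-0.08, 0.26, -4.27] [0.7, -0.0, 0.0]
  total 0.295 [13.3  0.   0. ] rows 7
   [0.71, -0.31, -4.14] [1.9, 0.0, 0.0]
   [0.71, -0.45, -4.13] [1.9, 0.0, 0.0]
   [0.71, -0.59, -4.11] [1.9, 0.0, 0.0]
   [0.71, -0.72, -4.09] [1.9, 0.0, 0.0]
   [0.71, -0.86, -4.06] [1.9, 0.0, 0.0]
   [0.71, -0.99, -4.03] [1.9, 0.0, 0.0]
   [0.71, -1.13, -4.0] [1.9, 0.0, 0.0]
```

Emit:
carry_out:
  motion:
    - [[-0.1,0.7,-4.2],[0.7,0,0],57]
    - [[-0.1,0.6,-4.2],[0.7,0,0],57]
    - [[-0.1,0.6,-4.2],[0.7,0,0],57]
    - [[-0.1,0.5,-4.2],[0.7,0,0],57]
    - [[-0.1,0.5,-4.2],[0.7,0,0],57]
    - [[-0.1,0.4,-4.2],[0.7,0,0],57]
    - [[-0.1,0.4,-4.2],[0.7,0,0],57]
    - [[-0.1,0.3,-4.2],[0.7,0,0],57]
    - [[-0.1,0.3,-4.2],[0.7,0,0],57]

```text
time: 13.9
tool_pos: [0.4992, 0.0011, 0.2502]
tcp_rot: [1.214, 1.203, -1.222]
contact_force: [0.9, -0.1, 0.3]
grip_width: 0.0502
```

Run:
```python
from h import *
plan(target((.478,.290,.18),-103.3))
```

```text
t 13.9 p [0.4992 0.0011 0.2502] jaw -90.7 x [-0.003 -0.004 -1.   ] w 0.0502 F [ 0.9 -0.1  0.3] q [-0.85  0.38  0.95  1.95 -0.36  0.99 -1.31]
  total 0.298 [12.6  0.2  0.1] rows 7
   [0.99, -0.35, -4.13] [1.8, 0.0, 0.0]
   [0.99, -0.48, -4.11] [1.8, 0.0, 0.0]
   [0.99, -0.61, -4.1] [1.8, 0.0, 0.0]
   [1.0, -0.74, -4.07] [1.8, 0.0, 0.0]
   [1.0, -0.87, -4.05] [1.8, 0.0, 0.0]
   [1.0, -0.99, -4.02] [1.8, 0.0, 0.0]
   [1.0, -1.12, -3.98] [1.8, 0.0, 0.0]
```

Joint 3 is creeping towards its limit, so I'll use the other half-turn of the grasp (jaw +76.7), which unwinds it.

Emit:
carry_out:
  motion:
    - [[0,0,0],[-7,0,0],57]
    - [[0,0,0],[-7,0,0],57]
    - [[0,0,0],[-7,0,0],57]
    - [[0,0,0],[-7,0,0],57]
    - [[0,0,0],[-7,0,0],57]
    - [[0,0,0],[-7,0,0],57]
    - [[0,0,0],[-7,0,0],57]
    - [[0,0,0],[-7,0,0],57]
    - [[0,0,0],[-7,0,0],57]
    - [[0,0,0],[-7,0,0],57]
    - [[0,0,0],[-7,0,0],57]
    - [[0,0,0],[-7,0,0],57]

```text
time: 15.1
tool_pos: [0.4955, 0.0115, 0.2451]
tcp_rot: [0.033, 1.58, -0.036]
contact_force: [-0.3, -0.2, -0.9]
grip_width: 0.0502
```

Run:
```python
from h import *
plan(target((.478,.290,.15),76.7))
```

```text
t 15.1 p [0.4955 0.0115 0.2451] jaw -2.5 x [-0.009 -0.002 -1.   ] w 0.0502 F [-0.3 -0.2 -0.9] q [-0.59  0.3   0.58  1.95 -0.2   0.96  0.04]
  total 0.295 [-79.2  -0.5  -0.3] rows 12
   [0.79, 2.31, -0.24] [-6.6, -0.0, -0.0]
   [0.79, 2.33, 0.03] [-6.6, -0.0, -0.0]
   [0.79, 2.31, 0.29] [-6.6, -0.0, -0.0]
   [0.79, 2.26, 0.56] [-6.6, -0.0, -0.0]
   [0.79, 2.18, 0.81] [-6.6, -0.0, -0.0]
   [0.79, 2.07, 1.06] [-6.6, -0.0, -0.0]
   [0.79, 1.94, 1.29] [-6.6, -0.0, -0.0]
   [0.79, 1.78, 1.5] [-6.6, -0.0, -0.0]
   [0.79, 1.59, 1.69] [-6.6, -0.0, -0.0]
   [0.79, 1.39, 1.87] [-6.6, -0.0, -0.0]
   [0.79, 1.17, 2.01] [-6.6, -0.0, -0.0]
   [0.79, 0.93, 2.13] [-6.6, -0.0, -0.0]
```

Emit:
carry_out:
  motion:
    - [[0.6,2.3,-0.2],[-6.6,0,0],57]
    - [[0.6,2.3,0],[-6.6,0,0],57]
    - [[0.6,2.3,0.3],[-6.6,0,0],57]
    - [[0.6,2.3,0.6],[-6.6,0,0],57]
    - [[0.6,2.2,0.8],[-6.6,0,0],57]
    - [[0.6,2.1,1.1],[-6.6,0,0],57]
    - [[0.6,1.9,1.3],[-6.6,0,0],57]
    - [[0.6,1.8,1.5],[-6.6,0,0],57]
    - [[0.6,1.6,1.7],[-6.6,0,0],57]
    - [[0.6,1.4,1.9],[-6.6,0,0],57]
    - [[0.6,1.2,2],[-6.6,0,0],57]
    - [[0.6,0.9,2.1],[-6.6,0,0],57]

```text
time: 16.3
tool_pos: [0.4692, 0.2946, 0.1668]
tcp_rot: [-1.069, 1.301, 1.079]
contact_force: [-0.2, -0.7, -0.3]
grip_width: 0.0504
```

Run:
```python
from h import *
plan(target((.478,.290,.11),76.7))
```

```text
t 16.3 p [0.4692 0.2946 0.1668] jaw 79.4 x [-0.012 -0.002 -1.   ] w 0.0504 F [-0.2 -0.7 -0.3] q [-0.75  0.47  0.15  1.85 -0.1   0.83  0.83]
  total 0.058 [ 2.7 -0.3 -0.6] rows 2
   [2.84, -0.51, -0.13] [1.4, -0.1, -0.3]
   [2.84, -0.49, -0.13] [1.4, -0.1, -0.3]
```

Emit:
carry_out:
  motion:
    - [[2.8,-0.5,-0.1],[1.4,0,-0.3],57]
    - [[2.8,-0.5,-0.1],[1.4,0,-0.3],57]
    - [[0,0,0],[0,0,0],57]

```text
time: 16.6
tool_pos: [0.4764, 0.2953, 0.1079]
tcp_rot: [-1.042, 1.31, 1.043]
contact_force: [-1.5, -0.1, 0.3]
grip_width: 0.05
```

Run:
```python
from h import *
plan(target((.478,.290,.065),76.7),target((.478,.290,.021),76.7),step=.023)
```

```text
t 16.6 p [0.4764 0.2953 0.1079] jaw 77.1 x [-0.002 -0.001 -1.   ] w 0.05 F [-1.5 -0.1  0.3] q [-0.74  0.57  0.14  1.88 -0.12  0.71  0.81]
  total 0.043 [ 0.4 -0.1 -0.1] rows 2
   [2.15, -0.14, -0.24] [0.2, -0.1, -0.1]
   [2.15, -0.14, -0.24] [0.2, -0.1, -0.1]
  total 0.044 [0. 0. 0.] rows 2
   [2.2, 0.0, 0.0] [0.0, 0.0, 0.0]
   [2.2, 0.0, 0.0] [0.0, 0.0, 0.0]
```

Emit:
carry_out:
  motion:
    - [[1.5,-0.2,-0.3],[0.4,0,0],57]
    - [[1.5,-0.1,-0.2],[0,0,0],57]
    - [[0,0,0],[0,0,0],57]

```text
time: 16.9
tool_pos: [0.4784, 0.2894, 0.0782]
tcp_rot: [-1.037, 1.313, 1.038]
contact_force: [-0.1, 0.5, 0.7]
grip_width: 0.0505
```

Run:
```python
from h import *
plan(target((.478,.290,.023),76.7),step=.02)
im=imaging.read_camera("side")[...,::-1]; cv2.imwrite("pics/side8.png",im)
cv2.imwrite("pics/side8c.png",cv2.resize(im[70:190,140:280],(700,600),interpolation=cv2.INTER_CUBIC))
```

```text
t 16.9 p [0.4784 0.2894 0.0782] jaw 76.7 x [-0.003 -0.001 -1.   ] w 0.0505 F [-0.1  0.5  0.7] q [-0.73  0.61  0.13  1.89 -0.13  0.65  0.83]
  total 0.055 [ 0.  -0.1 -0.1] rows 3
   [1.84, 0.01, 0.02] [0.0, -0.0, -0.0]
   [1.84, 0.01, 0.02] [0.0, -0.0, -0.0]
   [1.84, 0.02, 0.02] [0.0, -0.0, -0.0]
```

View pics/side8c.png

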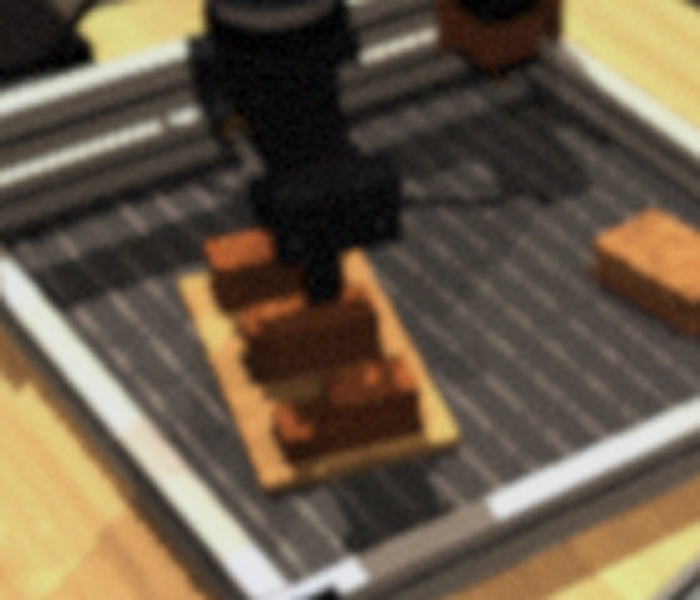

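The gripper sits right over the middle block, with the near finger in front of it at (320,280). I'll go straight down and grip.

Emit:
carry_out:
  motion:
    - [[1.8,0,0],[0,0,0],57]
    - [[1.8,0,0],[0,0,0],57]
    - [[1.5,0,0],[0,0,0],57]
    - [[0,0,0],[0,0,0],57]

```text
time: 17.35
tool_pos: [0.4818, 0.2921, 0.0309]
tcp_rot: [-1.036, 1.303, 1.037]
contact_force: [0.7, 0.8, 0.0]
grip_width: 0.0502
```

Run:
```python
from h import *
plan(target((.478,.290,.023),76.7),step=.02)
```

```text
t 17.35 p [0.4818 0.2921 0.0309] jaw 76.8 x [ 0.004  0.005 -1.   ] w 0.0502 F [0.7 0.8 0. ] q [-0.71  0.7   0.12  1.89 -0.14  0.55  0.84]
  total 0.009 [0.1 0.3 0.2] rows 1
   [0.79, 0.32, -0.29] [0.1, 0.3, 0.2]
```

Emit:
carry_out:
  motion:
    - [[0.8,0.4,-0.3],[0,0.3,0.2],57]
    - [[0,0,0],[0,0,0],57]
    - [[0,0,0],[0,0,0],0]
    - [[0,0,0],[0,0,0],0]
    - [[0,0,0],[0,0,0],0]
    - [[0,0,0],[0,0,0],0]
    - [[0,0,0],[0,0,0],0]
    - [[0,0,0],[0,0,0],0]
    - [[0,0,0],[0,0,0],0]

```text
time: 18.25
tool_pos: [0.4787, 0.2924, 0.0256]
tcp_rot: [-1.036, 1.304, 1.038]
contact_force: [1.0, 1.2, -0.3]
grip_width: 0.0318
```

Run:
```python
from h import *
plan(target((.478,.290,.19),76.7),step=.03)
```

```text
t 18.25 p [0.4787 0.2924 0.0256] jaw 76.8 x [ 0.003  0.004 -1.   ] w 0.0318 F [ 1.   1.2 -0.3] q [-0.71  0.7   0.11  1.9  -0.14  0.54  0.84]
  total 0.164 [0.1 0.3 0.1] rows 6
   [-2.74, -0.0, -0.03] [0.0, 0.0, 0.0]
   [-2.74, -0.0, -0.03] [0.0, 0.0, 0.0]
   [-2.74, -0.0, -0.03] [0.0, 0.0, 0.0]
   [-2.74, -0.0, -0.03] [0.0, 0.0, 0.0]
   [-2.74, 0.0, -0.04] [0.0, 0.0, 0.0]
   [-2.74, 0.0, -0.04] [0.0, 0.0, 0.0]
```

Emit:
carry_out:
  motion:
    - [[0,0,0],[0,0,0],0]
    - [[0,0,0],[0,0,0],0]
    - [[-1,0,0],[0,0,0],0]
    - [[-1.5,0,0],[0,0,0],0]
    - [[-2.5,0,0],[0,0,0],0]
    - [[-3.5,0,0],[0,0,0],0]
    - [[-4,0,0],[0,0,0],0]
    - [[-4,0,0],[0,0,0],0]
    - [[-2,0,0],[0,0,0],0]

```text
time: 19.15
tool_pos: [0.4759, 0.2875, 0.2203]
tcp_rot: [-1.037, 1.313, 1.036]
contact_force: [0.7, 0.4, -0.7]
grip_width: 0.0317
```

Run:
```python
from h import *
plan(target((.52,.13,.25),0),target((.543,-.0603,.25),-73.7))
im=imaging.read_camera("side")[...,::-1]; cv2.imwrite("pics/side9.png",im)
```

```text
t 19.15 p [0.4759 0.2875 0.2203] jaw 76.7 x [-0.002 -0.002 -1.   ] w 0.0317 F [ 0.7  0.4 -0.7] q [-0.76  0.4   0.18  1.82 -0.09  0.94  0.79]
  total 0.166 [76.7 -0.2  0. ] rows 11
   [-0.27, -0.72, -1.3] [7.0, -0.0, 0.0]
   [-0.27, -0.87, -1.2] [7.0, -0.0, 0.0]
   [-0.27, -1.01, -1.09] [7.0, -0.0, 0.0]
   [-0.27, -1.14, -0.96] [7.0, -0.0, 0.0]
   [-0.27, -1.24, -0.81] [7.0, -0.0, 0.0]
   [-0.27, -1.33, -0.66] [7.0, -0.0, 0.0]
   [-0.27, -1.4, -0.49] [7.0, -0.0, 0.0]
   [-0.27, -1.45, -0.32] [7.0, -0.0, 0.0]
   [-0.27, -1.48, -0.14] [7.0, -0.0, 0.0]
   [-0.27, -1.49, 0.04] [7.0, -0.0, 0.0]
   [-0.27, -1.47, 0.22] [7.0, -0.0, 0.0]
  total 0.192 [73.7  0.   0. ] rows 11
   [0.0, -1.73, 0.21] [6.7, 0.0, 0.0]
   [0.0, -1.69, 0.41] [6.7, 0.0, 0.0]
   [0.0, -1.63, 0.6] [6.7, 0.0, 0.0]
   [0.0, -1.55, 0.79] [6.7, 0.0, 0.0]
   [0.0, -1.45, 0.97] [6.7, 0.0, 0.0]
   [0.0, -1.33, 1.13] [6.7, 0.0, 0.0]
   [0.0, -1.19, 1.28] [6.7, 0.0, 0.0]
   [0.0, -1.03, 1.41] [6.7, 0.0, 0.0]
   [0.0, -0.86, 1.52] [6.7, 0.0, 0.0]
   [0.0, -0.68, 1.61] [6.7, 0.0, 0.0]
   [0.0, -0.48, 1.67] [6.7, 0.0, 0.0]
```

Block gripped (31.7 mm) and lifted. The arm's geometry suits the nose-away-from-robot presentation, because wrist joint 6 would run out of range the other way. That means turning half round.

Emit:
carry_out:
  motion:
    - [[-0.3,-0.7,-1.3],[7,0,0],0]
    - [[-0.3,-0.9,-1.2],[7,0,0],0]
    - [[-0.3,-1,-1.1],[7,0,0],0]
    - [[-0.3,-1.1,-1],[7,0,0],0]
    - [[-0.3,-1.2,-0.8],[7,0,0],0]
    - [[-0.3,-1.3,-0.7],[7,0,0],0]
    - [[-0.3,-1.4,-0.5],[7,0,0],0]
    - [[-0.3,-1.4,-0.3],[7,0,0],0]
    - [[-0.3,-1.5,-0.1],[7,0,0],0]
    - [[-0.3,-1.5,0],[7,0,0],0]
    - [[-0.3,-1.5,0.2],[7,0,0],0]

```text
time: 20.3
tool_pos: [0.5111, 0.1201, 0.2657]
tcp_rot: [0.052, 1.571, -0.044]
contact_force: [0.0, -0.6, -1.2]
grip_width: 0.0315
```

Emit:
carry_out:
  motion:
    - [[0,-1.7,0.2],[6.7,0,0],0]
    - [[0,-1.7,0.4],[6.7,0,0],0]
    - [[0,-1.6,0.6],[6.7,0,0],0]
    - [[0,-1.5,0.8],[6.7,0,0],0]
    - [[0,-1.4,1],[6.7,0,0],0]
    - [[0,-1.3,1.1],[6.7,0,0],0]
    - [[0,-1.2,1.3],[6.7,0,0],0]
    - [[0,-1,1.4],[6.7,0,0],0]
    - [[0,-0.9,1.5],[6.7,0,0],0]
    - [[0,-0.7,1.6],[6.7,0,0],0]
    - [[0,-0.5,1.7],[6.7,0,0],0]

```text
time: 21.4
tool_pos: [0.5096, -0.0804, 0.2697]
tcp_rot: [1.097, 1.297, -1.083]
contact_force: [0.7, -0.1, -0.7]
grip_width: 0.0317
```

Run:
```python
from h import *
plan(target((.543,-.0603,.19),-73.7,-30),deg=5)
```

```text
t 21.4 p [ 0.5096 -0.0804  0.2697] jaw -80.6 x [-0.006  0.016 -1.   ] w 0.0317 F [ 0.7 -0.1 -0.7] q [-0.62  0.37  0.9   1.89 -0.35  1.05 -0.99]
  total 0.089 [ -6.5  -2.7 -29.8] rows 7
   [1.14, 0.52, -0.19] [-0.9, -0.4, -4.3]
   [1.1, 0.61, -0.19] [-0.9, -0.4, -4.3]
   [1.05, 0.69, -0.18] [-0.9, -0.4, -4.3]
   [0.99, 0.77, -0.18] [-0.9, -0.4, -4.3]
   [0.93, 0.84, -0.17] [-0.9, -0.4, -4.3]
   [0.86, 0.91, -0.16] [-0.9, -0.4, -4.3]
   [0.79, 0.98, -0.15] [-0.9, -0.4, -4.3]
```

Emit:
carry_out:
  motion:
    - [[1.1,0.5,-0.2],[-0.9,-0.4,-4.3],0]
    - [[1.1,0.6,-0.2],[-0.9,-0.4,-4.3],0]
    - [[1,0.7,-0.2],[-0.9,-0.4,-4.3],0]
    - [[1,0.8,-0.2],[-0.9,-0.4,-4.3],0]
    - [[0.9,0.8,-0.2],[-0.9,-0.4,-4.3],0]
    - [[0.9,0.9,-0.2],[-0.9,-0.4,-4.3],0]
    - [[0.8,1,-0.2],[-0.9,-0.4,-4.3],0]
    - [[0,0,0],[0,0,0],0]

```text
time: 22.2
tool_pos: [0.5385, -0.0621, 0.1929]
tcp_rot: [0.653, 1.649, -1.406]
contact_force: [0.6, 0.4, -1.5]
grip_width: 0.0316
```

Run:
```python
from h import *
plan(target((.543,-.0603,.161),-73.7,-30),deg=5,step=.02)
```

```text
t 22.2 p [ 0.5385 -0.0621  0.1929] jaw -74.5 x [-0.502 -0.133 -0.854] w 0.0316 F [ 0.6  0.4 -1.5] q [-0.49  0.86  0.76  1.48 -0.31  1.51 -0.98]
  total 0.032 [-0.5 -0.7  1.3] rows 2
   [1.24, 1.04, -0.02] [-0.3, -0.4, 0.7]
   [1.25, 1.02, -0.02] [-0.3, -0.4, 0.7]
```

Emit:
carry_out:
  motion:
    - [[1.2,1,0],[-0.3,-0.4,0.7],0]
    - [[1.2,1,0],[-0.3,-0.3,0.6],0]
    - [[0,0,0],[0,0,0],0]
    - [[0,0,0],[0,0,0],0]

```text
time: 22.6
tool_pos: [0.5424, -0.0628, 0.1658]
tcp_rot: [0.663, 1.628, -1.381]
contact_force: [0.2, -0.5, -1.0]
grip_width: 0.0318
```

Run:
```python
from h import *
plan(target((.543,-.0603,.161),-73.7,-30),deg=5,step=.02)
ims=[imaging.read_camera(n)[...,::-1] for n in("side","top")]
cv2.imwrite("pics/f0.png",ims[0]);cv2.imwrite("pics/f1.png",ims[1])
cv2.imwrite("pics/fc.png",np.vstack([cv2.resize(ims[0][40:364,140:500],(667,600),interpolation=cv2.INTER_CUBIC)]))
```

```text
t 22.6 p [ 0.5424 -0.0628  0.1658] jaw -73.9 x [-0.474 -0.137 -0.87 ] w 0.0318 F [ 0.2 -0.5 -1. ] q [-0.49  0.87  0.75  1.51 -0.33  1.44 -0.97]
  total 0.005 [-0.2 -0.1 -0.4] rows 1
   [0.36, 0.35, -0.22] [-0.2, -0.1, -0.4]
```

View pics/fc.png

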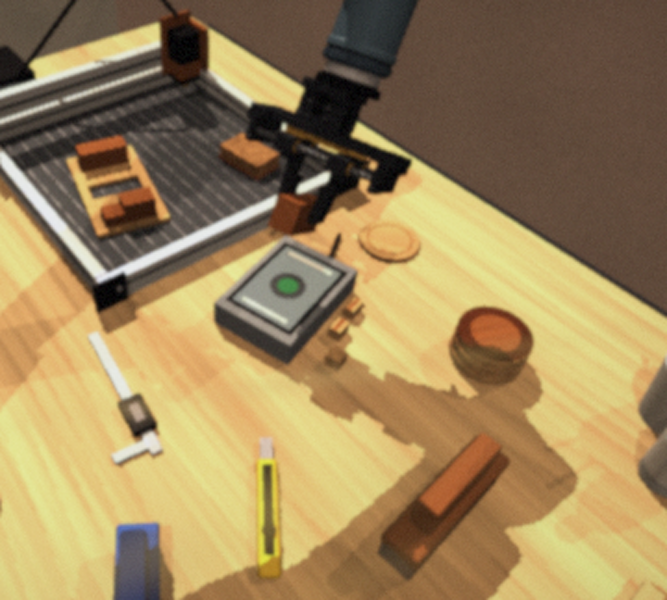

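The block is held over the glass with its square end toward the robot (crop (293,212)) and its nose down and away. The other blocks, brush, offcuts and bystanders are in place. I'll make a final trim, settle, and check the held block numerically.

Emit:
carry_out:
  motion:
    - [[0.4,0.4,-0.2],[-0.2,0,-0.4],0]
    - [[0,0,0],[0,0,0],0]
    - [[0,0,0],[0,0,0],0]
    - [[0,0,0],[0,0,0],0]
    - [[0,0,0],[0,0,0],0]

```text
time: 23.2
tool_pos: [0.5443, -0.0605, 0.1619]
tcp_rot: [0.658, 1.632, -1.382]
contact_force: [-0.6, -1.1, -1.2]
grip_width: 0.0316
```

Run:
```python
from h import *
plan(target((.543,-.0603,.161),-73.7,-30),deg=5,step=.02)
s,p,R=tool(); print("qvel",abs(s["qvel"]).max())
im=imaging.read_camera("side")
h=cv2.cvtColor(im,cv2.COLOR_RGB2HSV); m=cv2.inRange(h,(0,110,30),(14,255,255)); m[:,:285]=0; m[:130]=0;m[175:]=0;m[:,330:]=0
cs,_=cv2.findContours(m,cv2.RETR_EXTERNAL,cv2.CHAIN_APPROX_NONE); q=max(cs,key=cv2.contourArea)
print("seen end face bbox",cv2.boundingRect(q))
c=p-.0024*R[:,0]
e=[c-.04*R[:,1]+a*.016*R[:,2]+b*.02*R[:,0] for a in(-1,1) for b in(-1,1)]
print("expected end corners",proj("side",e).round(1).tolist(),"centre",c)
```

```text
t 23.2 p [ 0.5443 -0.0605  0.1619] jaw -73.8 x [-0.478 -0.138 -0.867] w 0.0316 F [-0.6 -1.1 -1.2] q [-0.49  0.88  0.75  1.5  -0.33  1.44 -0.97]
  total 0.002 [-0.  -0.1 -0.2] rows 1
   [0.14, -0.06, -0.06] [-0.0, -0.1, -0.2]
qvel 0.0008983009855483099
seen end face bbox (285, 144, 27, 24)
expected end corners [[289.5, 145.4], [283.2, 162.4], [302.0, 151.3], [295.4, 168.5]] centre [ 0.54544203 -0.06020082  0.16396587]
```

The expected and seen block outlines agree (the mask is clipped at column 285), and the arm is still. Handing in.

```bash
python3 -c "
from station import hand_in
print(hand_in())"
```

```text
the job is handed in; nothing more can be done
None
```

The job is handed in at 23.2 s of the 58 s allowed. `hand_in()` reports no verdict, so what follows rests on my own checks.

**What I did:** I swept all three offcuts off the glass with the brush, onto the bench on the side away from the engraver. I then stood the brush back at its old spot and let go. I took the round-nosed block from the middle pocket and held it above the glass. I turned it so the nose points away from the robot, because my rough arm-geometry estimate put joint 6 out of range the other way.

**Last checks:**
- **Held block:** its middle is about 12.4 cm above the glass and 2–3 mm from the middle. The nose is about 30° down and the heading within 1°. Grip width is 31.6 mm and the arm was still. The seen block end matched the expected outline, although my colour mask clipped its left edge.
- **Rest of the bench:** in the last picture the offcuts lie on the -y side and the brush stands upright, released. The plain and stepped blocks are in their pockets, and the bystanders looked unmoved. I checked these by eye and did not measure them.

**Disagreements:**
- **Brush set-down:** it pressed the bench with a brief 47 N peak. That went through the brush held in the fingers, not the gripper's body, and I eased off before releasing. I do not know how the 40 N limit is judged for this.
- **Brush height:** one reading of a bristle corner was about 3 pixels off the expected position. A closer picture then showed the bristles just above the glass, and the sweep worked.

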